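# Load the block heater and start it

### The arm

A 7-joint arm with a two-finger parallel gripper is mounted at the origin on the work surface. World frame = base frame: x ahead of the robot, y to its left, z up, the work surface at z = 0. Lengths are in mm, angles in rad, forces in N, time in s.
With the tool pointing down it reaches from about 400 to 850 mm from the base axis. Payload 6.9 kg.
Tool frame: the origin (TCP) lies at the very end of the fingers, on their centre line; the grasp point (between the pads) lies 19 mm behind it; z points along the fingers, y is the line along which they close (so a half turn about z gives the same grasp; the last joint's range is limited). The gripper opens to 85 mm and grips with 20 to 120 N. Pads are 22 mm wide; open, the fingers measure 114 mm over their backs; the gripper's body (76 mm by 85 mm) begins 54 mm behind the grasp point. The pads swing forward as they close: fully open they stand 13 mm farther back than shut.
Start: joints at [-1.133, 0.507, -0.238, 1.5, 0.126, 1.149, -0.155], TCP at [204.2, 590.689, 231.275] pointing down, gripper open.
Joint ranges: [-3.08, 3.08], [-0.24, 2.05], [-1.43, 1.35], [0, 2.5], [-1.52, 4.66], [0.17, 1.96], [-2.89, 2.89]. Speed limits (rad/s): [2.39, 2.39, 3.14, 3.14, 3.14, 3.14, 3.14].

### API

Orientations are given as a rotation vector (axis times angle).
In Python, from workcell import manip, vision gives the robot as it stands.
- The arm moves only by the shell command python3 -m crank 'ROWS' [OPENING] [FORCE]. ROWS is JSON, a list of rows, each an object of numbers: "tx", "ty", "tz": the shift along the tool's x, y, z scaled (see below); "turn": the turn about the tool's z scaled (see below). A call has 1 to 8 rows; each row is the pose to reach, as a shift and turn from the pose commanded when the call began, along the tool's axes at that moment; what a row does not reach only later rows make up. The controller multiplies each number of a shift by 1000 mm and each number of a turn by 0.5 rad. A row lasts 1/8 s, in which the tool goes at most 62.5 mm and 10.7 degrees, less where a joint would pass 70% of its speed; a pose out of reach is approached as far as the arm can. A call with a number of a shift or a turn outside -1 to 1 is refused whole. A call with a gripper value outside its range is refused whole. OPENING is the opening, from 0 (shut) to 1 (fully open), set as the call begins (- or left out, the last holds). The fingers move at their own pace and stop on an object; FORCE is the grip in N (left out, the last holds). Time passes only in rows, so rows that repeat a pose let the fingers close. It gives the time, the measured TCP pose, the force, the opening and the grip force at its end, in the units of the state.
- manip.get_state(): the state, without advancing time (a new reading comes with each control period).
- vision.snapshot(name): name is "side" or "top" or "wrist"; returns a dict with "frame" (480x640x3 uint8, blue, green, red), "z_map" (480x640 float32, mm along the optical axis (not along the pixel's ray), 0 where there is no reading), "fx", "fy", "cx", "cy" (pixels), "origin" and "rotation" of the camera in the world; the wrist camera has in their place "T_tool_cam" (4x4, takes a point from camera to tool coordinates, whose origin is the TCP and whose axes are the flange's). Camera axes: x right, y up, looking along -z (the intrinsics and any distortion apply to the point x, -y, -z); pixel columns grow to the right and rows downward; lengths in mm; the calibration is good to about 2 mm. A picture is of the moment at which its call begins: read the wrist's pose just before it.
- manip.hand_in(): hands the job in; it is judged then, once.
Trained networks look in the newest picture that a camera, given by its name, has taken for a name from the list of things; names that differ only in an ending like _2 or _b are one class to them, and where a whole thing is asked for, a point or a joint stands for the part that bears it (a point fixed in the world has none). Each returns a list of dicts, best first, with "conf" (0 to 1); they miss things now and then, are a little off and sometimes report something else, mostly with a low value. They report only what shows in the picture. A call takes as long as a camera call. They do not tell look-alikes from the thing itself.
- vision.search_frame(camera, target): "centre" ([x, y, z] in mm, in world coordinates, good to about 4 mm: the middle of the surface that is visible of it).
- vision.pinpoint(camera, target): "centre" ([x, y, z] in mm, in world coordinates, good to about 4 mm: a listed point, or the origin of a listed thing).
The state is a dict: "clock": time; "joint_positions": joint angles; "joint_vel": joint speeds; "joint_torque": joint torques, N m; "position": TCP position; "tool_rot": TCP orientation; "contact_force": force on the tool from outside, world axes, zero at the start; "moment": the same for the moment, N m; "finger_gap": finger opening in mm; "grip_force": force on a finger pad.
Only numpy, scipy, OpenCV 4.12 (cv2) and the standard library are available. Lean on these libraries where they do the work, as an engineer would, in place of code of your own. Each camera call takes 0.05 s, during which the arm holds its last target. There are 200 camera calls.

### The job

Put the three sample jars one by one into the heater, each upright and fully down in the bore of the block that has the colour of its cap, without tipping a jar. Then slide the clear cover fully closed over them, and then press the green start button all the way down and let go. Leave the pipette, the tube rack and the green bottle where they are.

Things in the scene. Friction and masses are not known exactly. Their poses are not given: they have to be found in the camera images.
- jar_red: Upright white plastic sample jar with a red screw cap and a red band, a plain cylinder 46 mm in diameter and 100 mm tall (the cap is the top 24 mm, same diameter), about 150 g, standing loose on the bench. Origin at the centre of its underside, z up the jar.
- jar_blue: Upright white plastic sample jar with a blue screw cap and a blue band, a plain cylinder 46 mm in diameter and 100 mm tall (the cap is the top 24 mm, same diameter), about 150 g, standing loose on the bench. Origin at the centre of its underside, z up the jar.
- jar_yellow: Upright white plastic sample jar with a yellow screw cap and a yellow band, a plain cylinder 46 mm in diameter and 100 mm tall (the cap is the top 24 mm, same diameter), about 150 g, standing loose on the bench. Origin at the centre of its underside, z up the jar.
- block_red: Red metal heating block, 80 x 82 x 60 mm, fixed in the heater with one round bore 53 mm in diameter and 55 mm deep in its top, mouth chamfered 3 mm. The three blocks stand in a row across the heater, 84 mm apart, in any order, tops 5 mm above the deck. Origin at the centre of the underside, axes parallel to the heater's (z up).
- bore_red (a point): Centre of the mouth of the bore of the red block, level with the block's top; a jar standing on the bore's floor shows its upper 45 mm.
- block_blue: Blue metal heating block, 80 x 82 x 60 mm, fixed in the heater with one round bore 53 mm in diameter and 55 mm deep in its top, mouth chamfered 3 mm. The three blocks stand in a row across the heater, 84 mm apart, in any order, tops 5 mm above the deck. Origin at the centre of the underside, axes parallel to the heater's (z up).
- bore_blue (a point): Centre of the mouth of the bore of the blue block, level with the block's top; a jar standing on the bore's floor shows its upper 45 mm.
- block_yellow: Yellow metal heating block, 80 x 82 x 60 mm, fixed in the heater with one round bore 53 mm in diameter and 55 mm deep in its top, mouth chamfered 3 mm. The three blocks stand in a row across the heater, 84 mm apart, in any order, tops 5 mm above the deck. Origin at the centre of the underside, axes parallel to the heater's (z up).
- bore_yellow (a point): Centre of the mouth of the bore of the yellow block, level with the block's top; a jar standing on the bore's floor shows its upper 45 mm.
- heater: White and grey block heater fixed on the bench, 330 mm deep (130 mm to the front and 200 mm to the back of its origin), 300 mm wide, deck 85 mm high. Origin on the bench under the middle of the row of blocks; x points from the front panel (robot side) to the back, y along the row, z up.
- cover (a joint): Travel of the clear sliding cover of the heater, in m: 0 when it is fully closed (against its stop, over all three blocks), 0.14 when fully back; it starts pushed back (0.12 to 0.14), clear of the blocks, and closes along the heater's -x. About 2 N of friction, stays where left. It is 100 mm deep, 288 mm wide, its top 65 mm above the deck, open in front, with 11 mm to spare over seated jars.
- cover_grip (a point): Middle of the black handle bar on the cover's top: 100 mm long along the heater's y, 14 x 14 mm in section, its axis 30 mm above the cover's top (23 mm free below the bar) and 180 mm above the bench, 42 mm behind the cover's front edge. It moves with the cover; pinch it along the heater's x from above.
- start (a joint): Travel of the green start button in m: 0 released, 0.008 fully down (5 N); springs back.
- start_top (a point): Centre of the top of the green start button, 36 mm in diameter, on the heater's front deck (heater x = -105 mm, y = +60 mm), 109 mm above the bench when released; pressed straight down.
- pipette: Bystander: dark blue pipette with a red band, 220 mm long, 30 mm high, lying on the bench along its x. Origin at its underside below the middle.
- tube_rack: Bystander: green rack of small tubes, 90 x 150 x 48 mm. Origin at the centre of the underside.
- green_bottle: Bystander: green glass bottle, 84 mm in diameter, 200 mm tall. Origin at the centre of the underside.
Things that resemble listed ones, but are neither listed nor needed, are in the scene too. Several things look just like the jar_red: the one meant starts farthest from the robot's base.

How it is judged (in metres and radians):
On the way, in this order (a step that is already met when the one before it is completed fails the run):
1. all three jars stand fully down in the bores of their own colours (horizontal distance between jar_red and bore_red below 0.008 m and z of jar_red in the frame of bore_red below -0.048 m and angle between each of jar_red, jar_blue, jar_yellow's own z axis and vertical below 0.12 rad and horizontal distance between jar_blue and bore_blue below 0.008 m and z of jar_blue in the frame of bore_blue below -0.048 m and horizontal distance between jar_yellow and bore_yellow below 0.008 m and z of jar_yellow in the frame of bore_yellow below -0.048 m), for 0.2 s.
2. the cover is slid closed over the jars (all of step 1 and value of joint cover below 0.008 m), for 0.2 s.
3. the start button is pressed down (value of joint start above 0.0055 m and value of joint cover below 0.008 m), for 0.05 s.
At the end, for the whole second after the job is handed in: Each jar stands at rest in the bore of its colour (centre within 8 mm of the bore's axis, underside at least 48 mm below the mouth, tilted less than 7 degrees), the cover is within 8 mm of fully closed, and the button has been pressed after that and is up again (all of step 2 and linear speed of each of jar_red, jar_blue, jar_yellow below 0.02 m/s and value of joint start below 0.002 m); the robot touches nothing.
It fails at once if the pipette is pushed or carried more than 30 mm from its place (distance of pipette from where it was at the start of the episode above 0.03 m).
It fails at once if the tube rack is pushed or carried more than 30 mm from its place (distance of tube_rack from where it was at the start of the episode above 0.03 m).
It fails at once if the green bottle is pushed or carried more than 30 mm from its place (distance of green_bottle from where it was at the start of the episode above 0.03 m).
It fails at once if a jar is tipped more than 40 degrees (angle between any of jar_red, jar_blue, jar_yellow's own z axis and vertical above 0.7 rad).
It also fails if it takes over 72 s, if anything falls off the work surface, if the arm or the gripper's body presses on something with over 40 N, if the wrist force passes 120 N, or if a joint passes its speed limit or range.

## Working session

There is one attempt and no reset: what is moved stays moved. The work goes in short steps, Python scripts to look and compute and a shell command to move; the robot and the scene stay as the last step left them, time stands still between calls to the robot, and variables do not carry over. Pictures are saved under pics/ and viewed, at most 10 in all, crops included, and the job is handed in when it is done.

```bash
mkdir -p pics; ls
python3 - <<'E'
from workcell import manip, vision
import cv2
print(manip.get_state())
for c in ("top","side"):
    s=vision.snapshot(c); cv2.imwrite(f"pics/{c}0.png",s["frame"])
    print(c,s["origin"],s["rotation"],s["fx"],s["cx"],s["cy"],[k for k in s])
    for t in ["jar_red","jar_blue","jar_yellow","bore_red","bore_blue","bore_yellow","heater","cover_grip","start_top","pipette","tube_rack","green_bottle"]:
        print(t,[([round(v) for v in d["centre"]],round(d["conf"],2)) for d in vision.pinpoint(c,t)])
E
```

```text
pics
{'clock': 0.0, 'joint_positions': array([-1.1325187 ,  0.50834964, -0.23754216,  1.50112477,  0.12572972,
        1.14894152, -0.1547906 ]), 'joint_vel': array([ 0.00175776,  0.00093474,  0.00093419,  0.00203212,  0.00029084,
       -0.00078661,  0.00277761]), 'joint_torque': array([ 9.57864795e-04, -6.20603013e+01, -2.18639374e+00, -2.49665254e+01,
        1.26568956e-02,  1.20175196e-02, -4.47888033e-05]), 'position': array([204.07697688, 590.20092874, 230.4257622 ]), 'tool_rot': array([-5.20193758e-01, -3.09797391e+00,  2.84610874e-03]), 'contact_force': array([ 0.1496636 ,  0.48657797, -1.04609724]), 'moment': array([-0.00911709, -0.01975376, -0.00427361]), 'grip_force': 0.0, 'finger_gap': 85.4648666277876}
top [ 447.58288644   71.67855437 1218.64684507] [ 0.05069168 -0.07744999 -1.5866324 ] 489.7319999106221 321.3864243666898 239.12678922045313 ['frame', 'z_map', 'fx', 'fy', 'cx', 'cy', 'origin', 'rotation']
jar_red [([363, -103, 0], 0.72), ([452, -117, 7], 0.64)]
jar_blue [([540, -355, 5], 0.85)]
jar_yellow [([494, -225, 0], 0.79)]
bore_red [([541, 80, 92], 0.61)]
bore_blu
[... 396 characters left out ...]
863659336 321.39440585254744 243.76958081403447 ['frame', 'z_map', 'fx', 'fy', 'cx', 'cy', 'origin', 'rotation']
jar_red [([455, -120, 0], 0.92), ([358, -112, -2], 0.89), ([323, -203, -4], 0.89), ([535, 80, 31], 0.58), ([541, 167, 0], 0.48)]
jar_blue [([542, -351, -3], 0.74)]
jar_yellow [([489, -222, 1], 0.95), ([769, -205, 1], 0.57)]
bore_red [([541, 78, 90], 0.63)]
bore_blue [([539, 247, 90], 0.73)]
bore_yellow [([540, 169, 90], 0.95)]
heater [([539, 167, 1], 0.83)]
cover_grip [([655, 163, 180], 0.83)]
start_top [([434, 230, 108], 0.39)]
pipette [([769, -203, 2], 0.71)]
tube_rack [([706, -357, -3], 0.85), ([492, -223, -1], 0.73)]
green_bottle [([509, 475, 0], 0.65), ([541, 246, 91], 0.56)]
```

View pics/top0.png

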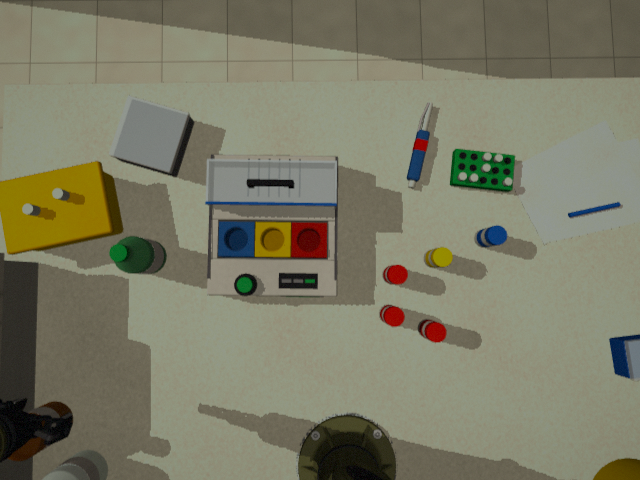

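View pics/side0.png

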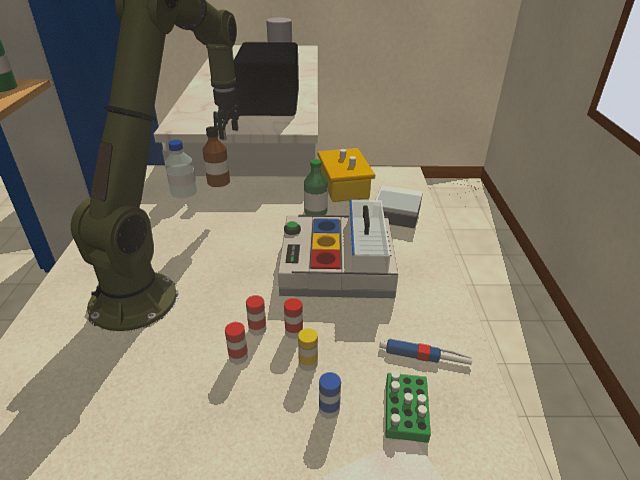

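The three red-capped jars in the top image are A (397,274) at world (455,-120), B (393,316) at (360,-108) and C (433,331) at (323,-203). A is about 470 mm from the base and B and C about 380 mm, so A should be jar_red. I'll check that with depth and a crop.

```bash
cat > h.py <<'E'
from workcell import manip, vision
import numpy as np, cv2
from scipy.spatial.transform import Rotation as Ro
def cloud(c):
    s=vision.snapshot(c); z=s["z_map"]; v,u=np.mgrid[:480,:640]
    p=np.stack([(u-s["cx"])/s["fx"]*z,-(v-s["cy"])/s["fy"]*z,-z],-1)
    return s["frame"],p@Ro.from_rotvec(s["rotation"]).as_matrix().T+s["origin"]
def masks(f):
    h=cv2.cvtColor(f,cv2.COLOR_BGR2HSV); H,S,V=[h[...,i].astype(int) for i in range(3)]
    b=(S>130)&(V>60)
    return {"red":b&((H<8)|(H>172)),"yellow":b&(H>18)&(H<35),"blue":b&(H>95)&(H<125),"green":b&(H>45)&(H<85)}
def blobs(f,P,lo,hi,amin=60):
    out=[]
    for k,m in masks(f).items():
        m=m&(P[...,2]>lo)&(P[...,2]<hi)
        n,l,st,ce=cv2.connectedComponentsWithStats(m.astype(np.uint8))
        for i in range(1,n):
            if st[i,4]>amin:
                q=P[l==i]; (x,y),r=cv2.minEnclosingCircle(q[:,:2].astype(np.float32))
                out.append((k,ce[i].round(),st[i,4],np.median(q,0).round(1),((q.min(0)+q.max(0))/2).round(1),(q.max(0)-q.min(0)).round(1)))
    return out
E
python3 - <<'E'
from h import *
f,P=cloud("top")
print("caps");[print(*b) for b in blobs(f,P,93,112)]
print("blocks");[print(*b) for b in blobs(f,P,84,97)]
# heater yaw from block-top rectangle
m=(masks(f)["red"]|masks(f)["blue"]|masks(f)["yellow"])&(abs(P[...,2]-90)<6)&(P[...,1]>20)&(P[...,1]<320)&(P[...,0]<610)
print(cv2.minAreaRect(P[m][:,:2].astype(np.float32)), np.median(P[m],0))
for i in ("handle",):
    m=(f.max(-1)<70)&(P[...,2]>168)&(P[...,2]<200)&(P[...,1]>80)&(P[...,1]<250)&(P[...,0]>580)&(P[...,0]<720)
    q=P[m];print(len(q),np.median(q,0),q.min(0),q.max(0),cv2.minAreaRect(q[:,:2].astype(np.float32)))
cv2.imwrite("pics/crop.png",cv2.resize(f[225:355,360:530],None,fx=4,fy=4))
E
```

```text
caps
red [397. 274.] 309 [ 455.7 -120.3   99.6] [ 454.8 -120.9  100.9] [43.5 44.4 14.2]
red [394. 316.] 311 [ 360.7 -110.2   99.5] [ 360.  -110.4   99.4] [43.3 45.2 10.8]
red [436. 332.] 314 [ 323.2 -204.1   99.3] [ 322.5 -204.7   99.6] [42.7 45.1 13. ]
yellow [ 55. 209.] 6601 [615.2 654.3 109.2] [621.7 653.4 103. ] [207.7 255.3  18. ]
yellow [442. 257.] 309 [ 493.1 -224.5   99.8] [ 494.3 -225.5   99.5] [44.  45.5 12.2]
yellow [630. 474.] 80 [   3.3 -623.8  101.2] [   2.6 -627.2  102.7] [23.7 44.4 18.6]
blue [496. 235.] 301 [ 541.6 -351.7   99.6] [ 541.7 -353.2   99.2] [42.2 45.4 11.1]
green [244. 284.] 187 [437.4 228.1 108.3] [438.4 228.3 104. ] [33.9 32.5 16. ]
blocks
red [309. 240.] 810 [536.1  78.6  89.4] [538.1  81.3  89.6] [80.4 82.2 11. ]
yellow [272. 239.] 829 [541.2 165.9  89.4] [541.9 164.6  90.3] [80.5 81.7 12. ]
yellow [628. 473.] 71 [   2.  -626.6   89.7] [ 4.000e-01 -6.304e+02  9.050e+01] [24.9 49.6 12.7]
blue [236. 239.] 774 [542.4 246.5  89.6] [543.4 248.6  89.6] [80.5 84.  10.9]
((541.029052734375, 165.377197265625), (249.7582244873047, 80.16645812988281), 88.25049591064453) [540.1602063  162.24397831  89.43022019]
298 [653.89972881 160.84318124 186.31857997] [646.16046029 111.82146283 168.22517454] [663.60054328 210.08171975 191.26699465] ((654.185546875, 160.87741088867188), (98.35465240478516, 14.981846809387207), 87.44686126708984)
```

View pics/crop.png

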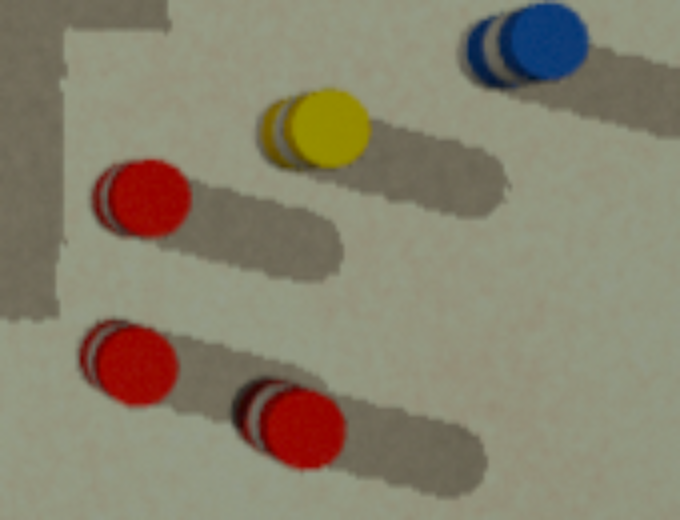

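The crop shows one red jar on its own at upper left (145,198), nearest the yellow and blue jars, and two closer to the base. The lone one, at (455,-121), is farthest from the base, so it is jar_red. The bores come out at red (538.7,81.3), yellow (541,165.3) and blue (543.5,249), with heater yaw about -1.75°. That matches the start button (438,228), and the handle at (654,161) puts the cover at 0.121 m.

```bash
cat > go.py <<'E'
import sys
from h import *
YAW=np.radians(-1.75)
def plan(x,y,z,yaw=YAW):
    s=manip.get_state(); R=Ro.from_rotvec(s["tool_rot"]).as_matrix()
    d=R.T@(np.array([x,y,z])-s["position"]); Y=R[:,1]
    t=-(yaw-np.arctan2(Y[1],Y[0])); t=(t+np.pi/2)%np.pi-np.pi/2
    print("t=%.2f pos"%s["clock"],s["position"].round(1),"tilt %.3f"%np.arccos(-R[2,2]),"gap %.1f grip %.1f"%(s["finger_gap"],s["grip_force"]),"F",s["contact_force"].round(1))
    print("tx,ty,tz = %s turn %.4f"%((d/1000).round(4),t/.5))
if __name__=="__main__":
    plan(*map(float,sys.argv[1:4]))
E
python3 go.py 420 250 231
```

```text
t=1.35 pos [204.2 590.7 231.3] tilt 0.000 gap 85.8 grip 0.0 F [ 0.  -0.3  0.3]
tx,ty,tz = [-3.153e-01 -2.515e-01  3.000e-04] turn 2.5371
```

```bash
r='{"tx":-0.315,"ty":-0.252,"tz":-0.03,"turn":1}'; python3 -m crank '[{"tx":-0.315,"ty":-0.252,"tz":-0.03,"turn":1},{"tx":-0.315,"ty":-0.252,"tz":-0.03,"turn":1},{"tx":-0.315,"ty":-0.252,"tz":-0.03,"turn":1},{"tx":-0.315,"ty":-0.252,"tz":-0.03,"turn":1},{"tx":-0.315,"ty":-0.252,"tz":-0.03,"turn":1},{"tx":-0.315,"ty":-0.252,"tz":-0.03,"turn":1},{"tx":-0.315,"ty":-0.252,"tz":-0.03,"turn":1},{"tx":-0.315,"ty":-0.252,"tz":-0.03,"turn":1}]' 1 40; python3 go.py 455.3 -120.6 180
```

```text
clock: 2.35
position: [421.1, 247.1, 261.7]
tool_rot: [1.278, 2.869, 0.0]
contact_force: [-0.8, 0.7, -0.6]
finger_gap: 85.5
grip_force: 0.0
t=2.35 pos [421.1 247.1 261.7] tilt 0.001 gap 85.5 grip 0.0 F [-0.8  0.7 -0.6]
tx,ty,tz = [-0.2961 -0.2206  0.0819] turn 1.5267
```

```bash
python3 -m crank '[{"tx":-0.296,"ty":-0.221,"tz":0.082,"turn":1},{"tx":-0.296,"ty":-0.221,"tz":0.082,"turn":1},{"tx":-0.296,"ty":-0.221,"tz":0.082,"turn":1},{"tx":-0.296,"ty":-0.221,"tz":0.082,"turn":1},{"tx":-0.296,"ty":-0.221,"tz":0.082,"turn":1},{"tx":-0.296,"ty":-0.221,"tz":0.082,"turn":1},{"tx":-0.296,"ty":-0.221,"tz":0.082,"turn":1},{"tx":-0.296,"ty":-0.221,"tz":0.082,"turn":1}]'; python3 go.py 455.3 -120.6 160
```

```text
clock: 3.35
position: [455.4, -116.9, 179.1]
tool_rot: [-1.941, -2.469, -0.001]
contact_force: [0.1, 0.5, -0.6]
finger_gap: 85.4
grip_force: 0.0
t=3.35 pos [ 455.4 -116.9  179.1] tilt 0.001 gap 85.4 grip 0.0 F [ 0.1  0.5 -0.6]
tx,ty,tz = [-0.0036 -0.001   0.0191] turn 0.5382
```

```bash
python3 -m crank '[{"tx":-0.0036,"ty":-0.001,"tz":0.0,"turn":0.538},{"tx":-0.0036,"ty":-0.001,"tz":0.0,"turn":0.538},{"tx":-0.0036,"ty":-0.001,"tz":0.0,"turn":0.538},{"tx":-0.0036,"ty":-0.001,"tz":0.0,"turn":0.538}]'; python3 go.py 455.3 -120.6 65
python3 - <<'E'
from h import *
s0=manip.get_state(); s=vision.snapshot("wrist"); z=s["z_map"]; v,u=np.mgrid[:480,:640]
p=np.stack([(u-s["cx"])/s["fx"]*z,-(v-s["cy"])/s["fy"]*z,-z],-1)
T=s["T_tool_cam"]; p=p@T[:3,:3].T+T[:3,3]
P=p@Ro.from_rotvec(s0["tool_rot"]).as_matrix().T+s0["position"]
[print(*b) for b in blobs(s["frame"],P,93,108,400)]
E
```

```text
clock: 3.85
position: [455.4, -120.3, 179.5]
tool_rot: [-2.251, -2.192, -0.001]
contact_force: [0.5, -0.3, -1.4]
finger_gap: 85.3
grip_force: 0.0
t=3.85 pos [ 455.4 -120.3  179.5] tilt 0.001 gap 85.3 grip 0.0 F [ 0.5 -0.3 -1.4]
tx,ty,tz = [-0.0004 -0.0002  0.1145] turn 0.0079
red [153. 234.] 5125 [ 360.6 -107.7  100.7] [ 359.4 -109.1   98.1] [45.7 44.7 10.1]
red [322. 247.] 4815 [ 454.6 -118.2  100.6] [ 454.7 -119.8   98.1] [45.1 44.8 10.1]
red [108. 367.] 2181 [ 318.  -193.5  100.6] [ 319.3 -199.7   97.7] [40.  37.8  9.5]
yellow [385. 396.] 3542 [ 492.4 -220.9  100.5] [ 492.7 -224.    97.7] [44.7 45.5  9.3]
```

```bash
python3 -m crank '[{"tz":0.05,"turn":0.008},{"tz":0.09,"turn":0.008},{"tz":0.114,"turn":0.008},{"tz":0.114,"turn":0.008},{"tz":0.114,"turn":0.008}]'; python3 -m crank '[{},{},{},{},{},{}]' 0 40;  python3 go.py 455.3 -120.3 215
```

```text
t=3.90 pos [ 455.4 -120.7  179.4] tilt 0.000 gap 85.4 grip 0.0 F [ 1.1 -0.1  0.1]
tx,ty,tz = [ 0.0004 -0.0001 -0.0356] turn 0.0060validation failed for argument at $[0]...
validation failed for argument at $[0]...
```

```bash
python3 -m crank '[{"tx":0,"ty":0,"tz":0.05,"turn":0.008},{"tx":0,"ty":0,"tz":0.09,"turn":0.008},{"tx":0,"ty":0,"tz":0.114,"turn":0.008},{"tx":0,"ty":0,"tz":0.114,"turn":0.008},{"tx":0,"ty":0,"tz":0.114,"turn":0.008}]' && python3 -m crank '[{"tx":0,"ty":0,"tz":0,"turn":0},{"tx":0,"ty":0,"tz":0,"turn":0},{"tx":0,"ty":0,"tz":0,"turn":0},{"tx":0,"ty":0,"tz":0,"turn":0},{"tx":0,"ty":0,"tz":0,"turn":0},{"tx":0,"ty":0,"tz":0,"turn":0}]' 0 40;  python3 go.py 455.3 -120.3 225
```

```text
clock: 4.53
position: [455.6, -121.9, 66.1]
tool_rot: [2.259, 2.182, 0.001]
contact_force: [0.1, 0.5, -0.1]
finger_gap: 85.6
grip_force: 0.0
clock: 5.28
position: [455.4, -121.9, 66.1]
tool_rot: [2.259, 2.182, 0.001]
contact_force: [-1.4, 0.7, 6.8]
finger_gap: 45.2
grip_force: 39.8
t=5.28 pos [ 455.4 -121.9   66.1] tilt 0.001 gap 45.2 grip 39.8 F [-1.4  0.7  6.8]
tx,ty,tz = [ 0.0016  0.     -0.1589] turn -0.0090
```

```bash
python3 -m crank '[{"tx":0,"ty":0,"tz":-0.02,"turn":0},{"tx":0,"ty":0,"tz":-0.07,"turn":0},{"tx":0,"ty":0,"tz":-0.12,"turn":0},{"tx":0,"ty":0,"tz":-0.158,"turn":0},{"tx":0,"ty":0,"tz":-0.158,"turn":0}]';  python3 go.py 538.7 80 215
```

```text
clock: 5.9
position: [456.5, -122.3, 226.2]
tool_rot: [2.256, 2.179, 0.006]
contact_force: [-0.2, -0.0, -2.0]
finger_gap: 44.8
grip_force: 41.6
t=5.90 pos [ 456.5 -122.3  226.2] tilt 0.006 gap 44.8 grip 41.6 F [-0.2 -0.  -2. ]
tx,ty,tz = [0.205  0.0751 0.0115] turn -0.0087
```

```bash
python3 -m crank '[{"tx":0.05,"ty":0.018,"tz":0,"turn":-0.009},{"tx":0.1,"ty":0.037,"tz":0,"turn":-0.009},{"tx":0.15,"ty":0.055,"tz":0,"turn":-0.009},{"tx":0.185,"ty":0.068,"tz":0,"turn":-0.009},{"tx":0.205,"ty":0.075,"tz":0.01,"turn":-0.009},{"tx":0.205,"ty":0.075,"tz":0.01,"turn":-0.009},{"tx":0.205,"ty":0.075,"tz":0.01,"turn":-0.009}]';  python3 go.py 538.7 80 145
python3 - <<'E'
from h import *
f,P=cloud("side")
print("jar");[print(*b) for b in blobs(f,P,150,260,40)]
print("blocks");[print(*b) for b in blobs(f,P,86,94)]
f,P=cloud("top")
print("jar");[print(*b) for b in blobs(f,P,150,260,40)]
E
```

```text
clock: 6.78
position: [536.6, 78.4, 212.8]
tool_rot: [2.257, 2.185, -0.003]
contact_force: [0.1, 0.1, 0.4]
finger_gap: 45.0
grip_force: 41.5
t=6.78 pos [536.6  78.4 212.8] tilt 0.002 gap 45.0 grip 41.5 F [0.1 0.1 0.4]
tx,ty,tz = [0.0018 0.0022 0.0678] turn -0.0043
jar
red [326. 214.] 227 [537.7  66.8 245. ] [535.7  78.4 238.9] [42.8 47.  31.2]
red [325. 234.] 137 [535.9  61.2 183.7] [536.2  64.2 182.6] [43.4 24.8 31.1]
blue [92. 95.] 1236 [-475.3 1096.1  210.2] [-507.6 1232.4  205. ] [ 88.4 591.8 109.6]
blue [175. 142.] 56 [  1.1 616.9 203.7] [  3.  617.7 203.3] [43.2 46.1  9.7]
blocks
red [325. 259.] 351 [538.1  74.4  89.9] [538.3  80.8  89.9] [80.7 85.9  7.7]
yellow [326. 242.] 204 [547.1 148.3  90.2] [541.1 167.4  90. ] [81.8 86.6  7.8]
jar
green [118. 253.] 259 [510.3 475.6 199.2] [511.2 475.4 179.5] [43.5 35.6 56.6]
```

```bash
python3 -m crank '[{"tx":0.002,"ty":0.002,"tz":0.025,"turn":-0.004},{"tx":0.002,"ty":0.002,"tz":0.046,"turn":-0.004},{"tx":0.002,"ty":0.002,"tz":0.046,"turn":-0.004},{"tx":0.002,"ty":0.002,"tz":0.046,"turn":-0.004}]';  python3 go.py 538.6 80.3 105
```

```text
clock: 7.38
position: [539.7, 81.6, 168.3]
tool_rot: [2.254, 2.188, 0.001]
contact_force: [-0.3, -0.4, -0.4]
finger_gap: 45.2
grip_force: 41.5
t=7.38 pos [539.7  81.6 168.3] tilt 0.001 gap 45.2 grip 41.5 F [-0.3 -0.4 -0.4]
tx,ty,tz = [-0.0014 -0.0012  0.0633] turn 0.0018
```

```bash
python3 -m crank '[{"tx":-0.0014,"ty":-0.0012,"tz":0.005,"turn":0.002},{"tx":-0.0014,"ty":-0.0012,"tz":0.012,"turn":0.002},{"tx":-0.0014,"ty":-0.0012,"tz":0.019,"turn":0.002},{"tx":-0.0014,"ty":-0.0012,"tz":0.026,"turn":0.002}]'; python3 go.py 538.6 80.3 103
```

```text
clock: 7.88
position: [538.0, 81.1, 140.7]
tool_rot: [-2.254, -2.188, 0.0]
contact_force: [-0.0, 0.5, -1.9]
finger_gap: 45.0
grip_force: 41.5
t=7.88 pos [538.   81.1 140.7] tilt 0.000 gap 45.0 grip 41.5 F [-0.   0.5 -1.9]
tx,ty,tz = [-0.0008  0.0007  0.0377] turn 0.0024
```

No force with the jar bottom at about z 75, so it is in the bore.

```bash
python3 -m crank '[{"tx":0,"ty":0,"tz":0.012,"turn":0},{"tx":0,"ty":0,"tz":0.022,"turn":0},{"tx":0,"ty":0,"tz":0.032,"turn":0},{"tx":0,"ty":0,"tz":0.037,"turn":0},{"tx":0,"ty":0,"tz":0.037,"turn":0}]'; python3 go.py 538.6 80.3 102
```

```text
clock: 8.5
position: [537.9, 80.9, 103.9]
tool_rot: [-2.254, -2.188, 0.001]
contact_force: [0.1, -0.2, -1.9]
finger_gap: 45.0
grip_force: 41.5
t=8.50 pos [537.9  80.9 103.9] tilt 0.001 gap 45.0 grip 41.5 F [ 0.1 -0.2 -1.9]
tx,ty,tz = [-0.0006  0.0007  0.0019] turn 0.0019
```

```bash
python3 -m crank '[{"tx":0,"ty":0,"tz":0.001,"turn":0},{"tx":0,"ty":0,"tz":0.001,"turn":0},{"tx":0,"ty":0,"tz":0.001,"turn":0},{"tx":0,"ty":0,"tz":-0.02,"turn":0},{"tx":0,"ty":0,"tz":-0.07,"turn":0},{"tx":0,"ty":0,"tz":-0.1,"turn":0},{"tx":0,"ty":0,"tz":-0.1,"turn":0}]' 0.85; python3 go.py 493.4 -224.7 190
python3 - <<'E'
from h import *
f,P=cloud("top")
[print(*b) for b in blobs(f,P,85,145) if b[3][1]<300]
E
```

```text
clock: 9.38
position: [539.5, 81.1, 206.9]
tool_rot: [2.252, 2.186, 0.007]
contact_force: [-0.6, 0.6, -0.6]
finger_gap: 72.6
grip_force: 0.0
t=9.38 pos [539.5  81.1 206.9] tilt 0.005 gap 72.6 grip 0.0 F [-0.6  0.6 -0.6]
tx,ty,tz = [-0.307  -0.0371  0.0163] turn 0.0020
red [394. 316.] 327 [ 360.8 -109.6   99.4] [ 359.9 -110.8   97.1] [42.9 45.4 20.3]
red [436. 332.] 331 [ 323.2 -203.3   99.1] [ 324.  -204.2   95.3] [42.  46.9 20.3]
yellow [261. 240.] 378 [537.8 193.3  89.5] [542.1 188.   91.2] [79.5 39.6 12.1]
yellow [442. 257.] 322 [ 493.2 -223.9   99.5] [ 494.2 -225.5   95.4] [43.8 45.5 18.2]
blue [236. 239.] 794 [541.2 249.9  89.6] [543.  248.8  91.4] [80.1 83.7 12.7]
blue [496. 235.] 319 [ 541.7 -351.    99.5] [ 541.9 -353.2   96.1] [42.6 45.2 21.9]
green [244. 284.] 196 [439.2 228.1 108.4] [438.3 228.9 104.7] [33.9 33.9 19.2]
```

```bash
python3 -m crank '[{"tx":-0.307,"ty":-0.037,"tz":0,"turn":0.002},{"tx":-0.307,"ty":-0.037,"tz":0,"turn":0.002},{"tx":-0.307,"ty":-0.037,"tz":0,"turn":0.002},{"tx":-0.307,"ty":-0.037,"tz":0.016,"turn":0.002},{"tx":-0.307,"ty":-0.037,"tz":0.03,"turn":0.002},{"tx":-0.307,"ty":-0.037,"tz":0.03,"turn":0.002},{"tx":-0.307,"ty":-0.037,"tz":0.03,"turn":0.002}]' 1; python3 go.py 493.6 -224.9 65
```

```text
clock: 10.3
position: [491.5, -224.1, 173.1]
tool_rot: [-2.254, -2.185, 0.001]
contact_force: [0.3, 1.8, 0.3]
finger_gap: 85.1
grip_force: 0.0
t=10.30 pos [ 491.5 -224.1  173.1] tilt 0.002 gap 85.1 grip 0.0 F [0.3 1.8 0.3]
tx,ty,tz = [-0.0008  0.0024  0.1081] turn -0.0012
```

```bash
python3 -m crank '[{"tx":-0.0005,"ty":0.002,"tz":0.05,"turn":0},{"tx":-0.0005,"ty":0.002,"tz":0.09,"turn":0},{"tx":-0.0005,"ty":0.002,"tz":0.108,"turn":0},{"tx":-0.0005,"ty":0.002,"tz":0.108,"turn":0},{"tx":-0.0005,"ty":0.002,"tz":0.108,"turn":0}]' && python3 -m crank '[{"tx":0,"ty":0,"tz":0,"turn":0},{"tx":0,"ty":0,"tz":0,"turn":0},{"tx":0,"ty":0,"tz":0,"turn":0},{"tx":0,"ty":0,"tz":0,"turn":0},{"tx":0,"ty":0,"tz":0,"turn":0},{"tx":0,"ty":0,"tz":0,"turn":0}]' 0 40;  python3 go.py 493.6 -224.9 225
```

```text
clock: 10.92
position: [494.9, -224.5, 67.1]
tool_rot: [2.253, 2.189, 0.001]
contact_force: [-0.5, 0.6, -0.3]
finger_gap: 85.3
grip_force: 0.0
clock: 11.68
position: [494.2, -225.5, 67.1]
tool_rot: [2.255, 2.186, 0.001]
contact_force: [-1.6, 0.3, 6.3]
finger_gap: 45.2
grip_force: 40.1
t=11.68 pos [ 494.2 -225.5   67.1] tilt 0.001 gap 45.2 grip 40.1 F [-1.6  0.3  6.3]
tx,ty,tz = [ 0.0006 -0.0005 -0.1579] turn -0.0004
```

```bash
python3 -m crank '[{"tx":0,"ty":0,"tz":-0.02,"turn":0},{"tx":0,"ty":0,"tz":-0.07,"turn":0},{"tx":0,"ty":0,"tz":-0.12,"turn":0},{"tx":0,"ty":0,"tz":-0.158,"turn":0},{"tx":0,"ty":0,"tz":-0.158,"turn":0}]';  python3 go.py 541 164.9 215
```

```text
clock: 12.3
position: [495.3, -226.2, 227.5]
tool_rot: [2.251, 2.183, 0.004]
contact_force: [0.7, 0.6, -1.2]
finger_gap: 45.3
grip_force: 41.4
t=12.30 pos [ 495.3 -226.2  227.5] tilt 0.006 gap 45.3 grip 41.4 F [ 0.7  0.6 -1.2]
tx,ty,tz = [0.3924 0.0336 0.0119] turn -0.0005
```

```bash
python3 -m crank '[{"tx":0.05,"ty":0.004,"tz":0,"turn":0},{"tx":0.11,"ty":0.009,"tz":0,"turn":0},{"tx":0.17,"ty":0.015,"tz":0,"turn":0},{"tx":0.23,"ty":0.02,"tz":0,"turn":0},{"tx":0.29,"ty":0.025,"tz":0,"turn":0},{"tx":0.34,"ty":0.029,"tz":0,"turn":0},{"tx":0.375,"ty":0.032,"tz":0,"turn":0},{"tx":0.392,"ty":0.0335,"tz":0,"turn":0}]'; python3 -m crank '[{"tx":0,"ty":0,"tz":0,"turn":0},{"tx":0,"ty":0,"tz":0,"turn":0},{"tx":0,"ty":0,"tz":0.02,"turn":0},{"tx":0,"ty":0,"tz":0.05,"turn":0},{"tx":0,"ty":0,"tz":0.05,"turn":0}]';  python3 go.py 541 164.9 140
```

```text
clock: 13.3
position: [538.6, 167.6, 222.9]
tool_rot: [-2.251, -2.189, 0.003]
contact_force: [-0.8, -0.9, -1.2]
finger_gap: 44.9
grip_force: 41.3
clock: 13.92
position: [538.2, 163.2, 172.8]
tool_rot: [-2.257, -2.184, 0.006]
contact_force: [0.5, 0.4, -1.0]
finger_gap: 45.0
grip_force: 41.4
t=13.93 pos [538.2 163.2 172.8] tilt 0.004 gap 45.0 grip 41.4 F [ 0.5  0.4 -1. ]
tx,ty,tz = [0.0018 0.0029 0.0328] turn -0.0051
```

```bash
python3 -m crank '[{"tx":0.0018,"ty":0.0029,"tz":0,"turn":-0.005},{"tx":0.0018,"ty":0.0029,"tz":0,"turn":-0.005},{"tx":0.0018,"ty":0.0029,"tz":0.006,"turn":-0.005}]';  python3 go.py 541 164.9 140
```

```text
clock: 14.3
position: [543.2, 167.3, 169.3]
tool_rot: [2.252, 2.189, 0.003]
contact_force: [-0.5, 0.2, -0.6]
finger_gap: 44.8
grip_force: 41.4
t=14.30 pos [543.2 167.3 169.3] tilt 0.002 gap 44.8 grip 41.4 F [-0.5  0.2 -0.6]
tx,ty,tz = [-0.0025 -0.0022  0.0292] turn 0.0047
```

```bash
python3 -m crank '[{"tx":0,"ty":0,"tz":0,"turn":0},{"tx":0,"ty":0,"tz":0,"turn":0},{"tx":0,"ty":0,"tz":0,"turn":0}]';  python3 go.py 541 164.9 140
```

```text
clock: 14.68
position: [542.4, 167.2, 168.3]
tool_rot: [2.252, 2.19, 0.0]
contact_force: [0.3, 0.3, 0.8]
finger_gap: 44.7
grip_force: 41.4
t=14.68 pos [542.4 167.2 168.3] tilt 0.000 gap 44.7 grip 41.4 F [0.3 0.3 0.8]
tx,ty,tz = [-0.0024 -0.0014  0.0283] turn 0.0053
```

```bash
python3 -m crank '[{"tx":-0.0024,"ty":-0.0014,"tz":0,"turn":0.005},{"tx":-0.0024,"ty":-0.0014,"tz":0,"turn":0.005},{"tx":-0.0024,"ty":-0.0014,"tz":0.008,"turn":0.005},{"tx":-0.0024,"ty":-0.0014,"tz":0.014,"turn":0.005},{"tx":-0.0024,"ty":-0.0014,"tz":0.02,"turn":0.005},{"tx":-0.0024,"ty":-0.0014,"tz":0.026,"turn":0.005}]';  python3 go.py 541 164.9 104
```

```text
clock: 15.42
position: [540.9, 164.8, 141.7]
tool_rot: [-2.255, -2.187, 0.001]
contact_force: [-0.8, 0.5, -1.6]
finger_gap: 45.4
grip_force: 41.4
t=15.43 pos [540.9 164.8 141.7] tilt 0.000 gap 45.4 grip 41.4 F [-0.8  0.5 -1.6]
tx,ty,tz = [0.0001 0.0001 0.0377] turn -0.0001
```

```bash
python3 -m crank '[{"tx":0,"ty":0,"tz":0.012,"turn":0},{"tx":0,"ty":0,"tz":0.022,"turn":0},{"tx":0,"ty":0,"tz":0.032,"turn":0},{"tx":0,"ty":0,"tz":0.037,"turn":0},{"tx":0,"ty":0,"tz":0.038,"turn":0},{"tx":0,"ty":0,"tz":0.038,"turn":0}]'; python3 go.py 541 164.9 100
```

```text
clock: 16.18
position: [541.1, 164.9, 104.4]
tool_rot: [2.255, 2.187, 0.0]
contact_force: [-0.1, 1.1, -0.6]
finger_gap: 45.1
grip_force: 41.4
t=16.18 pos [541.1 164.9 104.4] tilt 0.000 gap 45.1 grip 41.4 F [-0.1  1.1 -0.6]
tx,ty,tz = [ 0.     -0.0001  0.0044] turn 0.0001
```

```bash
python3 -m crank '[{"tx":0,"ty":0,"tz":0.001,"turn":0},{"tx":0,"ty":0,"tz":0.001,"turn":0},{"tx":0,"ty":0,"tz":0.001,"turn":0},{"tx":0,"ty":0,"tz":-0.02,"turn":0},{"tx":0,"ty":0,"tz":-0.07,"turn":0},{"tx":0,"ty":0,"tz":-0.1,"turn":0},{"tx":0,"ty":0,"tz":-0.1,"turn":0}]' 0.85; python3 go.py 541.7 -352.5 180
```

```text
clock: 17.05
position: [542.3, 165.1, 206.9]
tool_rot: [2.254, 2.186, 0.007]
contact_force: [-0.2, 0.6, 0.1]
finger_gap: 72.6
grip_force: 0.0
t=17.05 pos [542.3 165.1 206.9] tilt 0.005 gap 72.6 grip 0.0 F [-0.2  0.6  0.1]
tx,ty,tz = [-0.5174  0.0151  0.026 ] turn -0.0001
```

```bash
python3 -m crank '[{"tx":-0.517,"ty":0.015,"tz":0,"turn":0},{"tx":-0.517,"ty":0.015,"tz":0,"turn":0},{"tx":-0.517,"ty":0.015,"tz":0,"turn":0},{"tx":-0.517,"ty":0.015,"tz":0,"turn":0},{"tx":-0.517,"ty":0.015,"tz":0,"turn":0},{"tx":-0.517,"ty":0.015,"tz":0,"turn":0},{"tx":-0.517,"ty":0.015,"tz":0.026,"turn":0},{"tx":-0.517,"ty":0.015,"tz":0.026,"turn":0}]' 1; python3 -m crank '[{"tx":0,"ty":0,"tz":0,"turn":0},{"tx":0,"ty":0,"tz":0,"turn":0},{"tx":0,"ty":0,"tz":0,"turn":0}]'; python3 go.py 541.7 -352.5 65
python3 - <<'E'
from h import *
s0=manip.get_state(); s=vision.snapshot("wrist"); z=s["z_map"]; v,u=np.mgrid[:480,:640]
p=np.stack([(u-s["cx"])/s["fx"]*z,-(v-s["cy"])/s["fy"]*z,-z],-1)
T=s["T_tool_cam"]; p=p@T[:3,:3].T+T[:3,3]
P=p@Ro.from_rotvec(s0["tool_rot"]).as_matrix().T+s0["position"]
[print(*b) for b in blobs(s["frame"],P,93,108,400)]
f,P=cloud("top")
[print(*b) for b in blobs(f,P,85,145) if 0<b[3][1]<300]
E
```

```text
clock: 18.05
position: [539.7, -334.7, 180.4]
tool_rot: [-2.254, -2.187, -0.0]
contact_force: [0.3, -0.7, 0.8]
finger_gap: 85.1
grip_force: 0.0
clock: 18.42
position: [540.7, -331.2, 181.5]
tool_rot: [-2.252, -2.189, -0.001]
contact_force: [0.7, 0.5, 0.1]
finger_gap: 85.6
grip_force: 0.0
t=18.43 pos [ 540.7 -331.2  181.5] tilt 0.001 gap 85.6 grip 0.0 F [0.7 0.5 0.1]
tx,ty,tz = [-0.0214  0.0016  0.1165] turn 0.0047
blue [326. 281.] 4226 [ 541.7 -351.3  100.7] [ 541.7 -352.8   97.8] [44.4 45.   9.6]
red [309. 240.] 1143 [536.4  80.1  90.8] [538.1  81.3 112.5] [80.3 82.1 54.8]
yellow [272. 239.] 1157 [539.7 164.   90.9] [541.9 164.5 113.5] [80.4 81.8 56.7]
blue [236. 239.] 781 [541.2 248.5  89.7] [543.2 249.   90.1] [80.5 83.7 10.2]
green [244. 284.] 193 [439.1 228.1 108.3] [438.3 228.1 103.5] [34.  32.3 21.2]
```

```bash
python3 -m crank '[{"tx":-0.0214,"ty":0.0015,"tz":0,"turn":0.005},{"tx":-0.0214,"ty":0.0015,"tz":0,"turn":0.005},{"tx":-0.0214,"ty":0.0015,"tz":0.04,"turn":0.005},{"tx":-0.0214,"ty":0.0015,"tz":0.09,"turn":0.005},{"tx":-0.0214,"ty":0.0015,"tz":0.115,"turn":0.005},{"tx":-0.0214,"ty":0.0015,"tz":0.115,"turn":0.005},{"tx":-0.0214,"ty":0.0015,"tz":0.115,"turn":0.005}]' && python3 -m crank '[{"tx":0,"ty":0,"tz":0,"turn":0},{"tx":0,"ty":0,"tz":0,"turn":0},{"tx":0,"ty":0,"tz":0,"turn":0},{"tx":0,"ty":0,"tz":0,"turn":0},{"tx":0,"ty":0,"tz":0,"turn":0},{"tx":0,"ty":0,"tz":0,"turn":0}]' 0 40;  python3 go.py 541.7 -352.5 225
```

```text
clock: 19.4
position: [541.6, -355.3, 68.1]
tool_rot: [2.257, 2.183, 0.0]
contact_force: [0.7, 0.1, 0.7]
finger_gap: 85.7
grip_force: 0.0
clock: 20.15
position: [541.4, -354.9, 67.9]
tool_rot: [2.257, 2.183, 0.001]
contact_force: [-1.2, 1.4, 5.8]
finger_gap: 45.2
grip_force: 40.3
t=20.15 pos [ 541.4 -354.9   67.9] tilt 0.001 gap 45.2 grip 40.3 F [-1.2  1.4  5.8]
tx,ty,tz = [ 0.0023  0.0005 -0.1571] turn -0.0051
```

```bash
python3 -m crank '[{"tx":0,"ty":0,"tz":-0.02,"turn":0},{"tx":0,"ty":0,"tz":-0.07,"turn":0},{"tx":0,"ty":0,"tz":-0.12,"turn":0},{"tx":0,"ty":0,"tz":-0.158,"turn":0},{"tx":0,"ty":0,"tz":-0.158,"turn":0}]';  python3 go.py 543.4 246.7 225
```

```text
clock: 20.78
position: [542.1, -355.6, 228.4]
tool_rot: [2.254, 2.18, 0.002]
contact_force: [0.2, -0.4, -1.4]
finger_gap: 45.1
grip_force: 41.5
t=20.77 pos [ 542.1 -355.6  228.4] tilt 0.006 gap 45.1 grip 41.5 F [ 0.2 -0.4 -1.4]
tx,ty,tz = [ 0.6021 -0.0187  0.0014] turn -0.0051
```

```bash
python3 -m crank '[{"tx":0.04,"ty":-0.001,"tz":0,"turn":-0.005},{"tx":0.1,"ty":-0.003,"tz":0,"turn":-0.005},{"tx":0.16,"ty":-0.005,"tz":0,"turn":-0.005},{"tx":0.22,"ty":-0.007,"tz":0,"turn":-0.005},{"tx":0.28,"ty":-0.009,"tz":0,"turn":-0.005},{"tx":0.34,"ty":-0.011,"tz":0,"turn":-0.005},{"tx":0.4,"ty":-0.012,"tz":0,"turn":-0.005},{"tx":0.46,"ty":-0.014,"tz":0,"turn":-0.005}]';  python3 go.py 543.4 246.7 225
```

```text
clock: 21.78
position: [541.3, 107.5, 223.6]
tool_rot: [-2.254, -2.187, 0.002]
contact_force: [1.7, 0.1, -2.0]
finger_gap: 44.7
grip_force: 41.4
t=21.77 pos [541.3 107.5 223.6] tilt 0.002 gap 44.7 grip 41.4 F [ 1.7  0.1 -2. ]
tx,ty,tz = [ 0.1392 -0.0021 -0.0014] turn 0.0001
```

```bash
python3 -m crank '[{"tx":0.055,"ty":-0.001,"tz":0,"turn":0},{"tx":0.1,"ty":-0.002,"tz":0,"turn":0},{"tx":0.13,"ty":-0.002,"tz":0,"turn":0},{"tx":0.141,"ty":-0.002,"tz":0,"turn":0},{"tx":0.141,"ty":-0.002,"tz":0.02,"turn":0},{"tx":0.141,"ty":-0.002,"tz":0.055,"turn":0},{"tx":0.141,"ty":-0.002,"tz":0.055,"turn":0},{"tx":0.141,"ty":-0.002,"tz":0.055,"turn":0}]';  python3 go.py 543.4 246.7 140
```

```text
clock: 22.78
position: [545.1, 245.8, 170.6]
tool_rot: [2.256, 2.185, 0.0]
contact_force: [-0.1, -0.6, -1.4]
finger_gap: 44.9
grip_force: 41.4
t=22.77 pos [545.1 245.8 170.6] tilt 0.001 gap 44.9 grip 41.4 F [-0.1 -0.6 -1.4]
tx,ty,tz = [ 0.0008 -0.0017  0.0306] turn -0.0024
```

```bash
python3 -m crank '[{"tx":0.0008,"ty":-0.0015,"tz":0,"turn":0},{"tx":0.0008,"ty":-0.0015,"tz":0,"turn":0},{"tx":0.0008,"ty":-0.0015,"tz":0,"turn":0},{"tx":0.0008,"ty":-0.0015,"tz":0,"turn":0}]';  python3 go.py 543.4 246.7 140
python3 - <<'E'
from h import *
f,P=cloud("side")
[print(*b) for b in blobs(f,P,86,240,40) if 30<b[3][1]<300]
E
```

```text
clock: 23.28
position: [543.1, 247.5, 170.0]
tool_rot: [2.255, 2.187, 0.0]
contact_force: [-0.1, -0.2, -2.0]
finger_gap: 44.5
grip_force: 41.5
t=23.27 pos [543.1 247.5 170. ] tilt 0.000 gap 44.5 grip 41.5 F [-0.1 -0.2 -2. ]
tx,ty,tz = [-0.0008  0.0004  0.03  ] turn 0.0002
red [325. 255.] 486 [537.2  67.7  92. ] [538.5  80.5 112.4] [80.8 87.  52.5]
yellow [326. 236.] 357 [540.9 156.8 116. ] [540.9 166.1 112.4] [81.4 80.4 51.8]
blue [327. 194.] 90 [544.  245.4 202.3] [543.  246.5 202.8] [39.2 47.   7.8]
blue [351. 218.] 61 [615.2 194.6 151.4] [615.2 204.5 151.7] [  9.3 192.    7.1]
blue [336. 226.] 56 [574.9 241.2  90.8] [574.3 246.   90.1] [14.7 78.1  6.6]
```

```bash
python3 -m crank '[{"tx":-0.0005,"ty":0.0003,"tz":0.006,"turn":0},{"tx":-0.0005,"ty":0.0003,"tz":0.012,"turn":0},{"tx":-0.0005,"ty":0.0003,"tz":0.018,"turn":0},{"tx":-0.0005,"ty":0.0003,"tz":0.024,"turn":0},{"tx":-0.0005,"ty":0.0003,"tz":0.029,"turn":0}]';  python3 go.py 543.4 246.9 104.5
```

```text
clock: 23.95
position: [543.2, 246.9, 140.2]
tool_rot: [-2.255, -2.187, 0.001]
contact_force: [0.5, -1.1, -1.8]
finger_gap: 45.2
grip_force: 41.4
t=23.95 pos [543.2 246.9 140.2] tilt 0.000 gap 45.2 grip 41.4 F [ 0.5 -1.1 -1.8]
tx,ty,tz = [-0.      0.0002  0.0357] turn 0.0001
```

```bash
python3 -m crank '[{"tx":0,"ty":0,"tz":0.012,"turn":0},{"tx":0,"ty":0,"tz":0.022,"turn":0},{"tx":0,"ty":0,"tz":0.032,"turn":0},{"tx":0,"ty":0,"tz":0.036,"turn":0},{"tx":0,"ty":0,"tz":0.036,"turn":0},{"tx":0,"ty":0,"tz":0.036,"turn":0}]'; python3 go.py 541 164.9 100;  python3 -m crank '[{"tx":0,"ty":0,"tz":0.001,"turn":0},{"tx":0,"ty":0,"tz":0.001,"turn":0},{"tx":0,"ty":0,"tz":0.001,"turn":0},{"tx":0,"ty":0,"tz":-0.02,"turn":0},{"tx":0,"ty":0,"tz":-0.07,"turn":0},{"tx":0,"ty":0,"tz":-0.12,"turn":0},{"tx":0,"ty":0,"tz":-0.12,"turn":0}]' 0.85; python3 go.py 654.2 161 215
python3 - <<'E'
from h import *
for c in ("side","top"):
    f,P=cloud(c)
    [print(*b) for b in blobs(f,P,120,145,30) if 30<b[3][1]<300]
    cv2.imwrite(f"pics/{c}1.png",cv2.resize(f[130:320,190:450],None,fx=3,fy=3))
E
```

```text
clock: 24.7
position: [543.6, 247.0, 105.1]
tool_rot: [2.255, 2.187, 0.001]
contact_force: [-0.5, 0.5, -1.2]
finger_gap: 45.4
grip_force: 41.5
t=24.70 pos [543.6 247.  105.1] tilt 0.001 gap 45.4 grip 41.5 F [-0.5  0.5 -1.2]
tx,ty,tz = [-0.0822 -0.0001  0.0051] turn 0.0000
clock: 25.58
position: [545.5, 247.6, 229.2]
tool_rot: [2.253, 2.185, 0.012]
contact_force: [0.6, -0.2, -0.7]
finger_gap: 72.5
grip_force: 0.0
t=25.57 pos [545.5 247.6 229.2] tilt 0.008 gap 72.5 grip 0.0 F [ 0.6 -0.2 -0.7]
tx,ty,tz = [-0.0833  0.1112  0.0147] turn -0.0004
red [325. 247.] 180 [536.9  72.  134.2] [538.5  79.2 130.3] [41.9 46.7 20.2]
yellow [325. 230.] 165 [538.5 156.2 134.2] [539.7 163.5 129.5] [44.2 51.2 18.8]
blue [326. 214.] 85 [542.5 245.9 134.8] [543.9 245.4 135.3] [39.9 46.6  6.8]
red [308. 239.] 331 [536.8  81.8 134.8] [537.2  81.1 130.5] [44.2 42.4 18.4]
yellow [271. 238.] 338 [539.9 164.1 134.5] [540.3 164.3 131.1] [45.  44.6 19.6]
blue [237. 238.] 205 [541.1 240.  134.7] [543.7 241.6 133.1] [44.9 31.5 14.9]
```

View pics/side1.png

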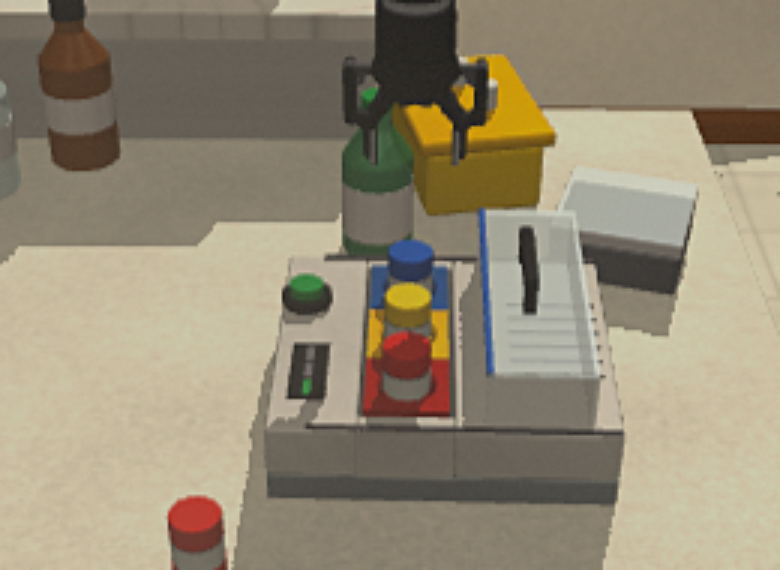

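All three jars stand in their own bores, with caps at crop pixels (410,260), (407,303) and (407,352). Their tops are at z≈135, so they are seated. Next is the cover handle.

```bash
python3 -m crank '[{"tx":-0.04,"ty":0.055,"tz":0,"turn":0},{"tx":-0.083,"ty":0.111,"tz":0,"turn":0},{"tx":-0.083,"ty":0.111,"tz":0.015,"turn":0},{"tx":-0.083,"ty":0.111,"tz":0.015,"turn":0},{"tx":-0.083,"ty":0.111,"tz":0.015,"turn":0},{"tx":-0.083,"ty":0.111,"tz":0.015,"turn":0}]'; python3 go.py 654.2 161 164
```

```text
clock: 26.42
position: [650.9, 162.5, 210.3]
tool_rot: [-2.252, -2.19, -0.001]
contact_force: [0.4, -1.1, 0.5]
finger_gap: 72.6
grip_force: 0.0
t=26.43 pos [650.9 162.5 210.3] tilt 0.001 gap 72.6 grip 0.0 F [ 0.4 -1.1  0.5]
tx,ty,tz = [-0.0015  0.0034  0.0463] turn 0.0050
```

```bash
python3 -m crank '[{"tx":-0.0015,"ty":0.003,"tz":0.02,"turn":0.005},{"tx":-0.0015,"ty":0.003,"tz":0.04,"turn":0.005},{"tx":-0.0015,"ty":0.003,"tz":0.045,"turn":0.005},{"tx":-0.0015,"ty":0.003,"tz":0.045,"turn":0.005}]'; python3 -m crank '[{"tx":0,"ty":0,"tz":0,"turn":0},{"tx":0,"ty":0,"tz":0,"turn":0},{"tx":0,"ty":0,"tz":0,"turn":0},{"tx":0,"ty":0,"tz":0,"turn":0},{"tx":0,"ty":0,"tz":0,"turn":0},{"tx":0,"ty":0,"tz":0,"turn":0},{"tx":0,"ty":0,"tz":0,"turn":0}]' 0 30; python3 go.py 533 164.9 164
```

```text
clock: 26.92
position: [654.5, 159.7, 165.3]
tool_rot: [-2.257, -2.186, -0.001]
contact_force: [-1.0, -0.5, 0.4]
finger_gap: 72.6
grip_force: 0.0
clock: 27.8
position: [654.9, 159.0, 165.2]
tool_rot: [2.258, 2.184, 0.001]
contact_force: [-1.3, 0.0, 5.9]
finger_gap: 13.4
grip_force: 31.5
t=27.80 pos [654.9 159.  165.2] tilt 0.001 gap 13.4 grip 31.5 F [-1.3  0.   5.9]
tx,ty,tz = [ 0.0018 -0.122   0.0011] turn -0.0049
```

```bash
python3 -m crank '[{"tx":0,"ty":-0.015,"tz":0,"turn":0},{"tx":0,"ty":-0.035,"tz":0,"turn":0},{"tx":0,"ty":-0.055,"tz":0,"turn":0},{"tx":0,"ty":-0.075,"tz":0,"turn":0},{"tx":0,"ty":-0.095,"tz":0,"turn":0},{"tx":0,"ty":-0.11,"tz":0,"turn":0},{"tx":0,"ty":-0.119,"tz":0,"turn":0},{"tx":0,"ty":-0.122,"tz":0,"turn":0}]';python3 -m crank '[{"tx":0,"ty":0,"tz":0,"turn":0},{"tx":0,"ty":-0.002,"tz":0,"turn":0},{"tx":0,"ty":-0.003,"tz":0,"turn":0},{"tx":0,"ty":-0.003,"tz":0,"turn":0}]'; python3 go.py 533 164.9 164
```

```text
clock: 28.8
position: [533.2, 162.6, 165.2]
tool_rot: [2.257, 2.183, 0.001]
contact_force: [1.4, -3.3, 4.2]
finger_gap: 13.4
grip_force: 31.4
clock: 29.3
position: [532.0, 162.6, 165.2]
tool_rot: [2.257, 2.182, 0.004]
contact_force: [5.3, -2.7, 2.9]
finger_gap: 13.4
grip_force: 31.2
t=29.30 pos [532.  162.6 165.2] tilt 0.004 gap 13.4 grip 31.2 F [ 5.3 -2.7  2.9]
tx,ty,tz = [0.0024 0.0009 0.0012] turn -0.0068
```

```bash
python3 -m crank '[{"tx":0,"ty":-0.002,"tz":0,"turn":0},{"tx":0,"ty":-0.004,"tz":0,"turn":0},{"tx":0,"ty":-0.004,"tz":0,"turn":0}]'
python3 - <<'E'
from h import *
f,P=cloud("side")
m=(masks(f)["blue"])&(P[...,2]>143)&(P[...,2]<156)&(P[...,0]>450)&(P[...,0]<640)
print(m.sum(),np.median(P[m],0))
cv2.imwrite("pics/side2.png",cv2.resize(f[130:320,190:450],None,fx=3,fy=3))
E
```

```text
clock: 29.68
position: [531.9, 162.6, 165.2]
tool_rot: [2.254, 2.177, 0.012]
contact_force: [18.1, -2.6, -8.8]
finger_gap: 13.0
grip_force: 30.2
54 [491.66413264 148.75163112 151.01808252]
```

View pics/side2.png

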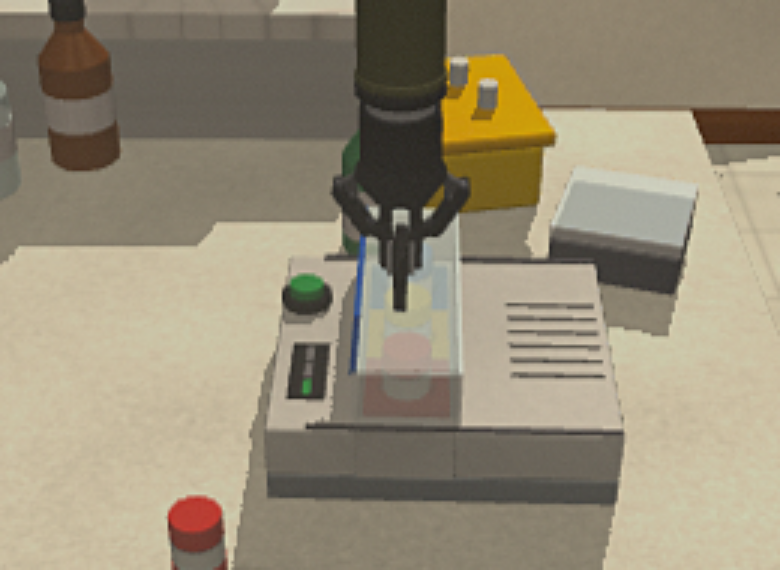

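The cover is closed: its front edge is at x≈491.7 (541−50), and it sits against its stop with 18 N. I'll unload, release and lift, then go to the button.

```bash
python3 -m crank '[{"tx":0,"ty":0.004,"tz":0,"turn":0},{"tx":0,"ty":0.004,"tz":0,"turn":0}]'; python3 -m crank '[{"tx":0,"ty":0,"tz":0,"turn":0},{"tx":0,"ty":0,"tz":0,"turn":0},{"tx":0,"ty":0,"tz":0,"turn":0},{"tx":0,"ty":0,"tz":0,"turn":0},{"tx":0,"ty":0,"tz":-0.04,"turn":0},{"tx":0,"ty":0,"tz":-0.06,"turn":0},{"tx":0,"ty":0,"tz":-0.06,"turn":0}]' 0.6; python3 go.py 438 228.4 200
```

```text
clock: 29.98
position: [532.0, 162.6, 165.2]
tool_rot: [2.257, 2.182, 0.003]
contact_force: [5.2, -2.9, 4.0]
finger_gap: 13.4
grip_force: 31.8
clock: 30.85
position: [530.5, 163.4, 226.2]
tool_rot: [2.257, 2.184, 0.004]
contact_force: [0.1, 0.3, -0.6]
finger_gap: 51.0
grip_force: 0.0
t=30.85 pos [530.5 163.4 226.2] tilt 0.003 gap 51.0 grip 0.0 F [ 0.1  0.3 -0.6]
tx,ty,tz = [ 0.0619 -0.0947  0.026 ] turn -0.0048
```

```bash
python3 -m crank '[{"tx":0.03,"ty":-0.047,"tz":0,"turn":0},{"tx":0.062,"ty":-0.095,"tz":0,"turn":0},{"tx":0.062,"ty":-0.095,"tz":0.026,"turn":0},{"tx":0.062,"ty":-0.095,"tz":0.06,"turn":0},{"tx":0.062,"ty":-0.095,"tz":0.095,"turn":0},{"tx":0.062,"ty":-0.095,"tz":0.095,"turn":0},{"tx":0.062,"ty":-0.095,"tz":0.095,"turn":0}]' 0; python3 go.py 438 228.4 99
python3 - <<'E'
from h import *
f,P=cloud("side")
m=(masks(f)["blue"])&(P[...,2]>143)&(P[...,2]<156)&(P[...,0]>450)&(P[...,0]<640)
print(m.sum(),np.median(P[m],0))
print([ (np.round(d["centre"]),round(d["conf"],2)) for c in ("side",) for d in vision.pinpoint(c,"cover_grip")])
E
```

```text
clock: 31.72
position: [437.1, 228.2, 130.3]
tool_rot: [2.258, 2.184, 0.0]
contact_force: [0.5, -0.7, -0.6]
finger_gap: -0.1
grip_force: 0.0
t=31.73 pos [437.1 228.2 130.3] tilt 0.000 gap -0.1 grip 0.0 F [ 0.5 -0.7 -0.6]
tx,ty,tz = [0.0002 0.0009 0.0313] turn -0.0055
80 [491.85820321 147.39720788 151.21612841]
[(array([533., 166., 181.]), 0.65)]
```

```bash
python3 -m crank '[{"tx":0,"ty":0.0008,"tz":0.012,"turn":0},{"tx":0,"ty":0.0008,"tz":0.02,"turn":0},{"tx":0,"ty":0.0008,"tz":0.026,"turn":0},{"tx":0,"ty":0.0008,"tz":0.03,"turn":0},{"tx":0,"ty":0.0008,"tz":0.032,"turn":0},{"tx":0,"ty":0.0008,"tz":0.032,"turn":0},{"tx":0,"ty":0.0008,"tz":0.032,"turn":0}]'; python3 go.py 438 228.4 99
```

```text
clock: 32.7
position: [437.8, 228.3, 100.5]
tool_rot: [-2.258, -2.184, -0.004]
contact_force: [-8.6, -3.0, 36.4]
finger_gap: 0.3
grip_force: 18.1
t=32.70 pos [437.8 228.3 100.5] tilt 0.002 gap 0.3 grip 18.1 F [-8.6 -3.  36.4]
tx,ty,tz = [0.0001 0.0001 0.0015] turn -0.0056
```

```bash
python3 -m crank '[{"tx":0,"ty":0,"tz":-0.03,"turn":0},{"tx":0,"ty":0,"tz":-0.08,"turn":0},{"tx":0,"ty":0,"tz":-0.13,"turn":0},{"tx":0,"ty":-0.03,"tz":-0.13,"turn":0},{"tx":0,"ty":-0.03,"tz":-0.13,"turn":0},{"tx":0,"ty":-0.03,"tz":-0.13,"turn":0},{"tx":0,"ty":-0.03,"tz":-0.13,"turn":0},{"tx":0,"ty":-0.03,"tz":-0.13,"turn":0}]'
python3 - <<'E'
from h import *
f,P=cloud("side")
m=(masks(f)["blue"])&(P[...,2]>143)&(P[...,2]<156)&(P[...,0]>450)&(P[...,0]<640)
print(m.sum(),np.median(P[m],0))
[print(*b) for b in blobs(f,P,90,125,30) if b[0]=="green"]
cv2.imwrite("pics/side3.png",cv2.resize(f[130:320,190:450],None,fx=3,fy=3))
E
```

```text
clock: 33.7
position: [408.1, 229.1, 227.4]
tool_rot: [2.258, 2.184, -0.001]
contact_force: [-0.6, 0.6, 0.1]
finger_gap: 0.3
grip_force: 0.0
78 [491.82436974 152.76533406 151.01811771]
green [292. 224.] 37 [435.9 227.2 108.6] [436.8 228.  109.7] [27.6 27.9  7.4]
```

View pics/side3.png

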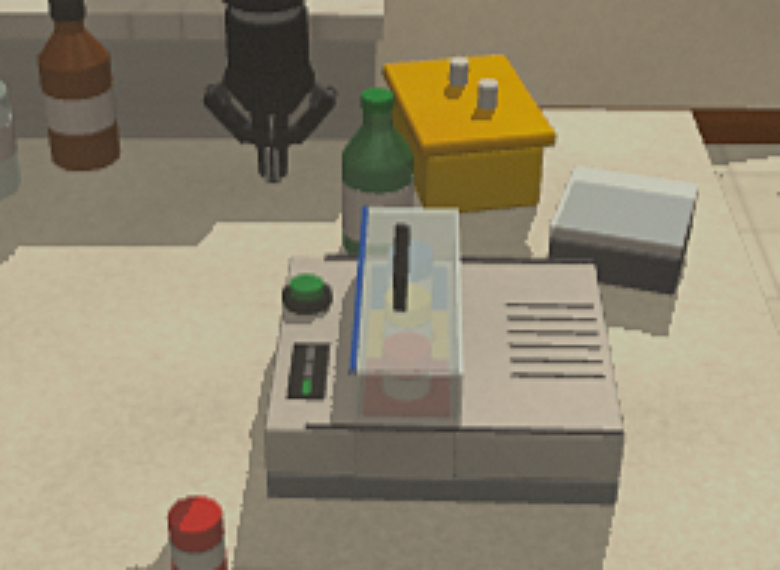

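The cover is closed over the three upright jars (handle at (401,267)). The button is back up at z≈109 ((307,288)), and the arm is clear.

```bash
python3 -c "from workcell import manip; print(manip.hand_in())"
```

```text
the job is handed in; nothing more can be done
None
```

The job is handed in at about 34 s on the robot's clock: all three jars are seated in the bores of their cap colours, the cover is closed against its stop, and the start button was pressed to the bottom and has sprung back up; the hand-in did not return a verdict.

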